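# Hang the loaded slide basket on the sprung drain arm

### The job

Take the steel basket that is full of glass slides by its black handle and hang it by its wire bail on the hook of the spring-balanced drain arm, over the drip tray. Ease it down and keep hold of it while the arm sinks under its weight; let go only when the arm has come to rest carrying the basket. Leave the empty basket where it stands.

Things in the scene. Friction and masses are not known exactly. Their poses are not given: they have to be found in the camera images.
- basket_handle (a point): Centre of the black handle (24 x 16 x 54 mm tall) of the basket full of glass slides: steel, 72 x 92 mm, 0.25-0.37 kg. z up; x along the 72 and 24 mm sides, y the 92 and 16. It is 150 mm above the underside, 33 above the peak (underside) of the 6 mm wire bail, gabled in the y-z plane under the handle: window 80 mm wide, from slides (38 mm above underside) 79 high at the peak, 59 at the sides.
- empty_handle (a point): The same point on the other basket, of the same make and size but with no slides in it (0.17 kg). It is to stay where it is.
- seat (a point): Top of the 10 mm steel arm at mid hook, where the bail peak sits; 229 mm above table unloaded; about 31-49 mm lower under the full basket (61 N/m, damped, 0.6 N preload; hinge in the post, 240 off, 230 high). Unloaded, x is level from tip to post (arm rises 0.1 rad to its tip), z up. Upturned tip (28 mm at -x, 26 high) and peg (32 at +x, 16 high): pass the bail over the tip along +x. Tray 14 high.

How it is judged (in metres and radians):
On the way:
1. the full basket hangs with its bail on the hook's seat, the arm has sunk under it and is at rest, and the fingers still hold the handle (horizontal distance between basket_handle and seat below 0.032 m and z of basket_handle in the frame of seat between 0.015 and 0.05 m and height (world z) of seat below 0.207 m and linear speed of boom below 0.03 m/s and contact force between the fingers and basket above 0.5 N), for 0.2 s.
At the end, for the whole second after the job is handed in: Full basket hangs released and still (under 0.08 m/s) by its bail on the seat: handle within 32 mm of it from above, 15 to 50 mm over it, tilt under 0.25 rad; the arm sunk, its seat under 207 mm high and slower than 0.03 m/s; empty basket within 30 mm of its start (horizontal distance between basket_handle and seat below 0.032 m and z of basket_handle in the frame of seat between 0.015 and 0.05 m and height (world z) of seat below 0.207 m and linear speed of boom below 0.03 m/s and angle between basket_handle's own z axis and vertical below 0.25 rad and linear speed of basket below 0.08 m/s and distance of empty_handle from where it was at the start of the episode below 0.03 m); the robot touches nothing.
It fails at once if the arm is let drop with the basket on it: its hook moves faster than 0.3 m/s while the full basket is at the hook (linear speed of boom above 0.3 m/s and horizontal distance between basket_handle and seat below 0.05 m).
It fails at once if the empty basket is moved by more than 30 mm (distance of empty_handle from where it was at the start of the episode above 0.03 m).
It also fails if it takes over 58 s, if anything falls off the work surface, if the arm or the gripper's body presses on something with over 40 N, if the wrist force passes 120 N, or if a joint passes its speed limit or range.

### The arm

A 6-joint arm with a two-finger parallel gripper is mounted at the origin on the work surface. World frame = base frame: x ahead of the robot, y to its left, z up, the work surface at z = 0. Lengths are in m, angles in degrees, forces in N, time in s.
With the tool pointing down it reaches from about 0.4 to 0.825 m from the base axis. Payload 7 kg.
Tool frame: the origin (TCP) lies at the very end of the fingers, on their centre line; the grasp point (between the pads) lies 19 mm behind it; x points along the fingers, y is the direction in which the jaws open and shut, and the axes are right-handed (so a half turn about x gives the same grasp; the last joint's range is limited). The gripper opens to 88 mm and grips with 3 to 60 N. Pads are 19 mm wide; open, the fingers measure 130 mm over their backs; the gripper's body (78 mm by 193 mm) begins 47 mm behind the grasp point.
Start: joints at [90.132, 20.546, 0.682, 0, -70.136, -16.507], TCP at [0.19, 0.648, 0.227] pointing down, gripper open.
Joint ranges: [-176.03, 176.03], [-82.01, 121.73], [-58.28, 71.71], [-173.87, 95.51], [-174.79, -0.11], [-173.66, 173.66]. Speed limits (degrees/s): [136.94, 136.94, 172.46, 180, 180, 180].

### API

Orientations are given as [roll, pitch, yaw] about the fixed x, y, z axes, in that order (R = Rz(yaw) Ry(pitch) Rx(roll)).
In Python, from plant import monitor, eyes, ticket gives the robot as it stands. The module is installed in compiled form; this text tells all that it offers.
- The arm moves only by the shell command python3 -m crank 'ROWS'. ROWS is JSON, a list of rows, each an object with "linear": the shift along the world's x, y, z in units of 60 mm (1.0 is 60 mm), a list of three; "rot": the turn, a rotation vector about the world's x, y, z in units of 5 degrees (1.0 is 5 degrees), a list of three; "hand": the opening, from 0 (shut) to 1 (fully open). In form: [{"linear": [tx, ty, tz], "rot": [ax, ay, az], "hand": hand}, ...]. A call has 1 to 20 rows; each row shifts and turns the pose as measured when the row begins; what a row does not reach is not made up. A row lasts 1/8 s, in which the tool goes at most 62.5 mm and 10.7 degrees, less where a joint would pass 70% of its speed; a pose out of reach is approached as far as the arm can. A call is refused whole if a number of a shift passes 1 or a number of a turn 1, either way. A call with a gripper value outside its range is refused whole. The fingers move at their own pace and stop on an object; the grip force is fixed at half the most. Time passes only in rows, so rows that do not move let the fingers close. It gives the time, the measured TCP pose, the force and the opening at its end, in the units of the state.
- monitor.get_obs(): the state, without advancing time (a new reading comes with each control period).
- eyes.snapshot(name): name is "scene" or "top" or "wrist"; returns a dict with "image" (480x640x3 uint8, red, green, blue), "depth" (480x640 float32, m along the optical axis (not along the pixel's ray), 0 where there is no reading), "K" (3x3 intrinsics, pixels), "camera_from_world" (4x4, takes a point from world to camera coordinates); the wrist camera has in their place "hand_eye" (4x4, takes a point from camera to tool coordinates, whose origin is the TCP and whose axes are the tool frame's). Camera axes: x right, y up, looking along -z (the intrinsics and any distortion apply to the point x, -y, -z); pixel columns grow to the right and rows downward; lengths in m; the calibration is good to about 2 mm. A picture is of the moment at which its call begins: read the wrist's pose just before it.
- ticket.close_job(): hands the job in, once; it reports no verdict.
The state is a dict: "clock": time; "joint_pos": joint angles; "qvel": joint speeds; "tau": joint torques, N m; "tool_pos": TCP position; "orientation": TCP orientation; "force": force on the tool from outside, world axes, zero at the start; "moment": the same for the moment, N m; "opening": finger opening in m.
Only numpy, scipy, OpenCV 4.12 (cv2) and the standard library are available. Lean on these libraries where they do the work, as an engineer would, in place of code of your own. Each camera call takes 0.05 s, during which the arm holds its last target.

## Working session

There is one attempt and no reset: what is moved stays moved. The work goes in short steps, Python scripts to look and compute and a shell command to move; the robot and the scene stay as the last step left them, time stands still between calls to the robot, and variables do not carry over. Pictures are saved under pics/ and viewed, and the job is handed in when it is done.

```bash
mkdir -p pics
cat > h.py <<'E'
import numpy as np, cv2
from plant import monitor, eyes, ticket
def snap(n,f):
    o=monitor.get_obs(); s=eyes.snapshot(n); s['obs']=o
    cv2.imwrite('pics/'+f,s['image'][:,:,::-1]); np.savez('pics/'+f[:-4],**{k:v for k,v in s.items() if k!='obs'},tp=o['tool_pos'],orr=o['orientation'])
    return s
def world(s):
    K=s['K'];d=s['depth'];v,u=np.mgrid[:480,:640]
    p=np.stack([(u-K[0,2])/K[0,0]*d,-(v-K[1,2])/K[1,1]*d,-d],-1)
    T=np.linalg.inv(s['camera_from_world'])
    return p@T[:3,:3].T+T[:3,3]
E
python3 - <<'E'
from h import *
for n in('scene','top','wrist'):
    s=snap(n,n+'1.png'); print(n,s['K'].tolist(),[k for k in s])
    if n!='wrist': print(np.linalg.inv(s['camera_from_world']).round(3).tolist())
print(monitor.get_obs())
E
```

```text
scene [[507.3057879044528, 0.0, 314.99184833923545], [0.0, 507.3057879044528, 239.06997410563622], [0.0, 0.0, 1.0]] ['image', 'depth', 'K', 'camera_from_world', 'obs']
[[-0.519, -0.681, 0.517, 1.032], [0.855, -0.403, 0.327, 0.299], [-0.015, 0.612, 0.791, 0.974], [0.0, 0.0, 0.0, 1.0]]
top [[499.777717265155, 0.0, 327.86148979126386], [0.0, 499.777717265155, 241.27557661950516], [0.0, 0.0, 1.0]] ['image', 'depth', 'K', 'camera_from_world', 'obs']
[[0.019, 0.987, -0.161, 0.428], [-1.0, 0.019, -0.001, 0.016], [0.002, 0.16, 0.987, 0.948], [0.0, 0.0, 0.0, 1.0]]
wrist [[361.92834665520564, 0.0, 321.542129533964], [0.0, 361.92834665520564, 241.71904460083957], [0.0, 0.0, 1.0]] ['image', 'depth', 'K', 'hand_eye', 'obs']
{'clock': 0.15, 'joint_pos': array([ 9.01317650e+01,  2.05804631e+01,  6.46742310e-01, -1.42062666e-02,
       -7.01353309e+01, -1.65063303e+01]), 'qvel': array([-0.05095048, -0.06210809,  0.09554088, -0.01328549, -0.03020768,
        0.12915588]), 'tau': array([-7.66658741e-04, -5.83274102e+01,  2.93293726e+01,  7.00106308e+00,
        8.84044217e-03, -1.09935590e-04]), 'tool_pos': array([0.1902238 , 0.64726789, 0.22586365]), 'orientation': array([  95.56011662,   89.92966812, -100.81928403]), 'force': array([-0.18175076,  0.89638677,  0.41162594]), 'moment': array([-0.00618575, -0.0073776 , -0.05501971]), 'opening': 0.08790961601718628}
```

View pics/scene1.png

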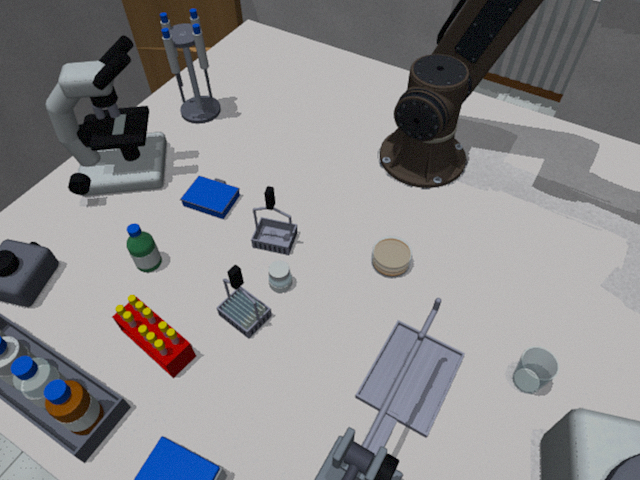

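View pics/top1.png

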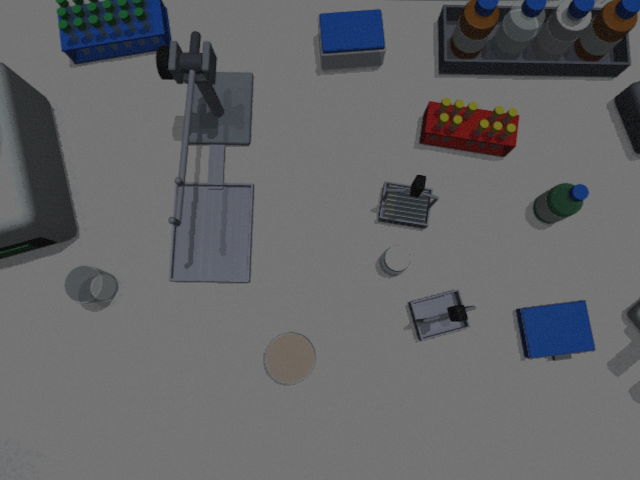

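View pics/wrist1.png

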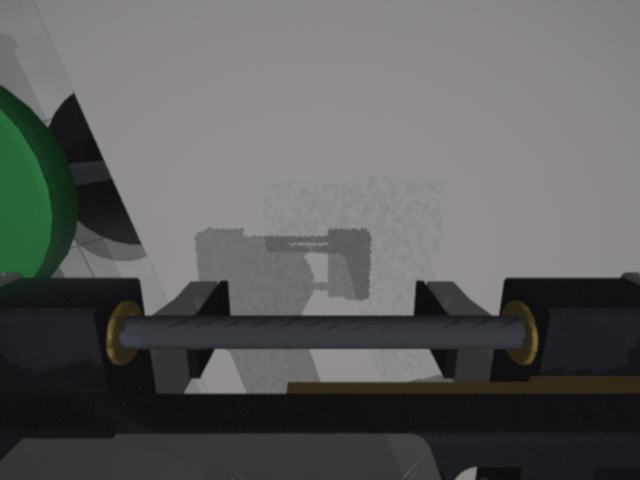

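Run:
```python
from h import *
s={n:dict(np.load(f'pics/{n}1.npz')) for n in('scene','top')}
img=[]
for n,boxes in (('top',{'full':(375,165,445,235),'empty':(400,280,485,345)}),('scene',{'full':(215,260,275,335),'empty':(245,180,300,255)})):
    w=world(s[n]); im=s[n]['image'].astype(int)
    for k,(a,b,c,d) in boxes.items():
        W=w[b:d,a:c];I=im[b:d,a:c].max(-1)
        m=(I<38)&(W[...,2]>.11)&(W[...,2]<.19)
        P=W[m]; print(n,k,m.sum(),P.mean(0).round(4),P.min(0).round(3),P.max(0).round(3),'rows/cols',np.argwhere(m).mean(0)+[b,a])
        t=W[m&(W[...,2]>P[:,2].max()-.006)]; print('  top face',len(t),t.mean(0).round(4))
        # bail: above 0.08, not black
        q=W[(W[...,2]>.055)&(W[...,2]<.2)&(I>=45)]; print('  bail',len(q),q.mean(0).round(4)); 
        if len(q)>5:
            u,sv,vt=np.linalg.svd(q[:,:2]-q[:,:2].mean(0)); print('   dir',np.degrees(np.arctan2(*vt[0][::-1])))
w=world(s['top'])
m=(w[...,2]>.17)&(w[...,2]<.36); m[:, :150]=0;m[:,260:]=0;m[250:]=0;m[:30]=0
q=w[m]; 
for x in np.arange(.35,.85,.02):
    r=q[abs(q[:,0]-x)<.01]
    if len(r): print(round(x,2),len(r),r[:,1].mean().round(4),r[:,1].std().round(4),r[:,2].max().round(3),np.median(r[:,2]).round(3))
im=s['top']['image'];c=np.hstack([cv2.resize(im[40:290,150:270],None,fx=2.4,fy=2.4),cv2.resize(im[150:350,370:490],None,fx=3,fy=3)])
cv2.imwrite('pics/topcrop.png',np.clip(c[:600,:,::-1].astype(int)*2,0,255))
```

```text
top full 236 [ 0.6476 -0.1252  0.1678] [ 0.639 -0.136  0.128] [ 0.663 -0.118  0.183] rows/cols [185.91525424 417.4279661 ]
  top face 104 [ 0.6516 -0.1272  0.179 ]
  bail 179 [ 0.6518 -0.1257  0.1114]
   dir 81.46465587901109
top empty 251 [ 0.4462 -0.1841  0.1692] [ 0.435 -0.196  0.131] [ 0.459 -0.177  0.181] rows/cols [312.92031873 457.0876494 ]
  top face 145 [ 0.4463 -0.1869  0.1781]
  bail 168 [ 0.4433 -0.1784  0.1126]
   dir 105.976230582897
scene full 228 [ 0.6564 -0.1227  0.1592] [ 0.643 -0.133  0.124] [ 0.667 -0.117  0.179] rows/cols [276.84210526 235.17982456]
  top face 70 [ 0.6544 -0.1253  0.176 ]
  bail 288 [ 0.6252 -0.1199  0.0929]
   dir 0.6359774419310702
scene empty 167 [ 0.452  -0.1829  0.1581] [ 0.437 -0.195  0.126] [ 0.462 -0.177  0.18 ] rows/cols [197.64071856 269.41916168]
  top face 39 [ 0.4497 -0.1858  0.1768]
  bail 195 [ 0.4498 -0.1856  0.1076]
   dir 106.44997887184134
0.57 114 0.2373 0.0024 0.261 0.242
0.59 90 0.2383 0.0027 0.235 0.23
0.61 89 0.2383 0.0027 0.232 0.229
0.63 109 0.2378 0.0026 0.245 0.23
0.65 86 0.2385 0.0028 0.228 0.224
0.67 84 0.2385 0.0027 0.226 0.223
0.69 83 0.2385 0.0028 0.224 0.22
0.71 82 0.2386 0.0027 0.224 0.218
0.73 81 0.2386 0.0028 0.22 0.217
0.75 78 0.2386 0.0028 0.219 0.214
0.77 75 0.2387 0.0028 0.216 0.213
0.79 78 0.2387 0.0028 0.216 0.21
0.81 802 0.2485 0.026 0.23 0.208
0.83 850 0.2458 0.0248 0.231 0.218[ WARN:0@0.763] global loadsave.cpp:1063 imwrite_ Unsupported depth image for selected encoder is fallbacked to CV_8U.
```

Run:
```python
from h import *
s=dict(np.load('pics/scene1.npz'));im=s['image']
c=np.hstack([cv2.resize(im[260:480,300:480],(400,489)),cv2.resize(im[170:340,210:310],None,fx=2.876,fy=2.876)[:489]])
cv2.imwrite('pics/scenecrop.png',c[:,:,::-1]); print(c.shape)
```

```text
(489, 688, 3)
```

View pics/topcrop.png

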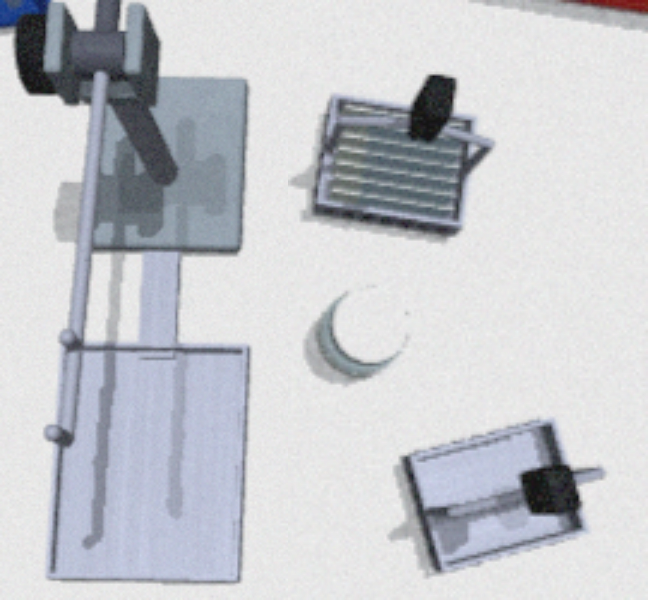

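View pics/scenecrop.png

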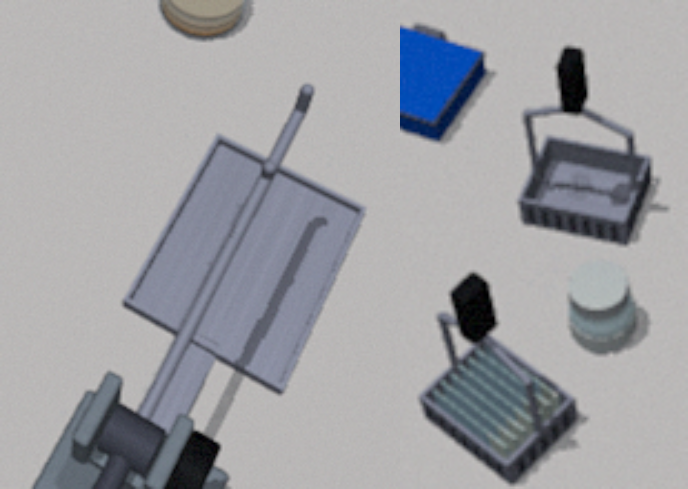

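Run:
```python
from h import *
from scipy.spatial.transform import Rotation as R
o=monitor.get_obs()
M=R.from_euler('xyz',o['orientation'],degrees=True).as_matrix(); print(M.round(3)); print('jaw ang',np.degrees(np.arctan2(M[1,1],M[0,1])))
s=dict(np.load('pics/top1.npz')); w=world(s); im=s['image']
m=(w[...,2]>.215)&(abs(w[...,1]-.238)<.02)&(w[...,0]<.66)
q=w[m]
t=q[q[:,2]>.247]; print('tip',len(t),t.mean(0),t.min(0),t.max(0))
p=q[(q[:,0]>.61)&(q[:,2]>.236)]; print('peg',len(p),p.mean(0),p.min(0),p.max(0))
print(q.min(0))
s2=dict(np.load('pics/scene1.npz'));w=world(s2)
m=(w[...,2]>.215)&(abs(w[...,1]-.238)<.03)&(w[...,0]<.66);q=w[m]
t=q[q[:,2]>.247]; print('tip',len(t),t.mean(0),t.min(0),t.max(0))
p=q[(q[:,0]>.61)&(q[:,2]>.236)]; print('peg',len(p),p.mean(0) if len(p) else 0)
a=q[(q[:,0]>.59)&(q[:,0]<.61)];print(a.mean(0),a.max(0)); 
print('base to handle r',np.hypot(.653,.127),'seat',np.hypot(.6,.238))
```

```text
[[-0.    -0.282 -0.959]
 [-0.001 -0.959  0.282]
 [-1.     0.001 -0.   ]]
jaw ang -106.37940481478101
tip 52 [0.56581576 0.23766669 0.25598274] [0.56172282 0.23418186 0.24726719] [0.57043854 0.24292045 0.26095688]
peg 43 [0.62826843 0.23841747 0.24080799] [0.62405584 0.23439995 0.23618873] [0.63409945 0.24386525 0.24518735]
[0.56172282 0.23357156 0.21840347]
tip 42 [0.5702106  0.23920474 0.25399009] [0.5657495  0.23410515 0.24759276] [0.57379591 0.24371774 0.2592188 ]
peg 29 [0.63203135 0.23953833 0.23988497]
[0.60035761 0.23930352 0.22721694] [0.60957108 0.24401982 0.23199217]
base to handle r 0.6652352967183868 seat 0.6454796666046112
```

```bash
python3 -m crank '[{"linear":[0,0,0.8],"rot":[0,0,0],"hand":1},{"linear":[0,0,0.8],"rot":[0,0,0],"hand":1},{"linear":[0,0,0.8],"rot":[0,0,0],"hand":1},{"linear":[0.48,-0.8,0],"rot":[0,0,0.1],"hand":1},{"linear":[0.48,-0.8,0],"rot":[0,0,0.1],"hand":1},{"linear":[0.48,-0.8,0],"rot":[0,0,0.1],"hand":1},{"linear":[0.48,-0.8,0],"rot":[0,0,0.1],"hand":1},{"linear":[0.48,-0.8,0],"rot":[0,0,0.1],"hand":1},{"linear":[0.48,-0.8,0],"rot":[0,0,0.1],"hand":1},{"linear":[0.48,-0.8,0],"rot":[0,0,0.1],"hand":1},{"linear":[0.48,-0.8,0],"rot":[0,0,0.1],"hand":1},{"linear":[0.48,-0.8,0],"rot":[0,0,0.1],"hand":1},{"linear":[0.48,-0.8,0],"rot":[0,0,0.1],"hand":1}]'
```

```text
clock: 1.78
tool_pos: [0.4811, 0.1522, 0.3694]
orientation: [104.1, 89.6, -86.8]
force: [1.2, 1.0, 0.6]
opening: 0.0875
```

```bash
python3 -m crank '[{"linear":[0.48,-0.77,0],"rot":[0,0,0.1],"hand":1},{"linear":[0.48,-0.77,0],"rot":[0,0,0.1],"hand":1},{"linear":[0.48,-0.77,0],"rot":[0,0,0.1],"hand":1},{"linear":[0.48,-0.77,0],"rot":[0,0,0.1],"hand":1},{"linear":[0.48,-0.77,0],"rot":[0,0,0.1],"hand":1},{"linear":[0.3,-0.6,-0.4],"rot":[0,0,0.1],"hand":1},{"linear":[0,0,-0.4],"rot":[0,0,0],"hand":1}]'
cat >> h.py <<'E'
from scipy.spatial.transform import Rotation as R
def pose():
    o=monitor.get_obs(); M=R.from_euler('xyz',o['orientation'],degrees=True).as_matrix()
    print('tcp',o['tool_pos'].round(4),'tilt xy',M[:2,0].round(4),'jaw',np.degrees(np.arctan2(M[1,1],M[0,1])).round(2),'F',o['force'].round(2),'M',o['moment'].round(2),'open',round(o['opening'],4),'t',o['clock'],'q',o['joint_pos'].round(1)); return o,M
E
python3 - <<'E'
from h import *
pose(); snap('wrist','w2.png'); snap('top','t2.png'); snap('scene','s2.png')
E
```

```text
clock: 2.65
tool_pos: [0.6482, -0.1286, 0.3194]
orientation: [107.4, 89.6, -80.6]
force: [0.3, 0.3, -0.2]
opening: 0.0877
tcp [ 0.6482 -0.1286  0.3194] tilt xy [ 0.0011 -0.0068] jaw -97.95 F [ 0.3   0.3  -0.24] M [0.12 0.06 0.  ] open 0.0877 t 2.65 q [  5.9  16.8   7.1   0.4 -80.2  76.1]
```

View pics/w2.png

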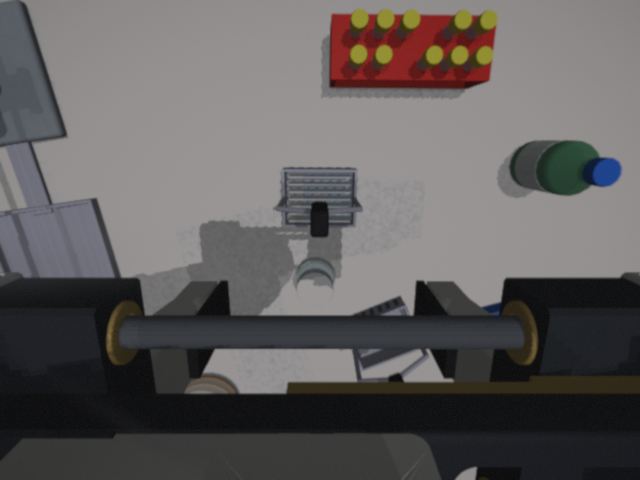

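View pics/s2.png

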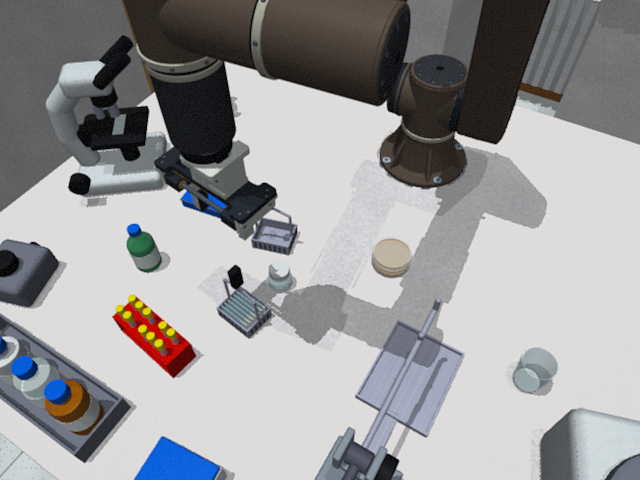

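```bash
cat >> h.py <<'E'
def wworld(s,o,M):
    K=s['K'];d=s['depth'];v,u=np.mgrid[:480,:640]
    p=np.stack([(u-K[0,2])/K[0,0]*d,-(v-K[1,2])/K[1,1]*d,-d],-1)
    H=s['hand_eye']; p=p@H[:3,:3].T+H[:3,3]
    return p@M.T+o['tool_pos']
E
python3 - <<'E'
from h import *
o,M=pose(); s=dict(np.load('pics/w2.npz')); w=wworld(s,o,M); im=s['image'].astype(int)
W=w[190:250,295:345]; I=im[190:250,295:345].max(-1)
for lo,hi in((.12,.15),(.15,.172),(.172,.19)):
    m=(I<45)&(W[...,2]>lo)&(W[...,2]<hi); P=W[m]; print(lo,len(P),P.mean(0).round(4),P.min(0).round(4),P.max(0).round(4)) if len(P) else 0
# bail direction & rim
W=w[160:235,270:370]; q=W[(W[...,2]>.085)&(W[...,2]<.135)]; print(q.mean(0)); u,_,vt=np.linalg.svd(q[:,:2]-q[:,:2].mean(0)); print(np.degrees(np.arctan2(vt[0,1],vt[0,0])))
print(s['hand_eye'].round(3))
E
```

```text
tcp [ 0.647  -0.1263  0.3202] tilt xy [-0.0003 -0.0068] jaw -97.81 F [0.07 0.21 0.61] M [0.   0.01 0.03] open 0.0879 t 2.8 q [  6.1  16.7   7.    0.4 -80.4  76. ]
0.12 48 [ 0.6627 -0.1267  0.141 ] [ 0.6612 -0.133   0.1317] [ 0.6638 -0.1198  0.15  ]
0.15 70 [ 0.6628 -0.1264  0.1618] [ 0.6611 -0.1334  0.1501] [ 0.6638 -0.1193  0.1711]
0.172 456 [ 0.6523 -0.125   0.1775] [ 0.6401 -0.1332  0.1726] [ 0.6635 -0.1168  0.1798]
[ 0.65227336 -0.12491675  0.11118945]
81.87707964773423
[[-0.     0.269 -0.963 -0.158]
 [ 1.    -0.001 -0.001 -0.001]
 [-0.001 -0.963 -0.269 -0.072]
 [ 0.     0.     0.     1.   ]]
```

```bash
python3 -m crank '[{"linear":[0.08,0.01,-0.3],"rot":[0.08,0,0],"hand":1},{"linear":[0,0,-0.5],"rot":[0,0,0],"hand":1},{"linear":[0,0,-0.5],"rot":[0,0,0],"hand":1},{"linear":[0,0,-0.5],"rot":[0,0,0],"hand":1},{"linear":[0,0,0],"rot":[0,0,0],"hand":1}]'; python3 -c "
from h import *
pose()"
```

```text
clock: 3.42
tool_pos: [0.6536, -0.1221, 0.2144]
orientation: [-164.0, 89.5, 8.5]
force: [-0.4, -0.2, 0.0]
opening: 0.0877
tcp [ 0.6536 -0.1221  0.2144] tilt xy [0.0083 0.0012] jaw -97.51 F [-0.43 -0.18  0.04] M [-0.04  0.02 -0.08] open 0.0877 t 3.425 q [  6.2  19.8  -2.1  -0.  -67.7  76.3]
```

```bash
python3 -m crank '[{"linear":[-0.03,-0.06,-0.3],"rot":[0,0.1,-0.1],"hand":1},{"linear":[0,0,-0.3],"rot":[0,0,0],"hand":1},{"linear":[0,0,-0.3],"rot":[0,0,0],"hand":1},{"linear":[0,0,-0.25],"rot":[0,0,0],"hand":1},{"linear":[0,0,0],"rot":[0,0,0],"hand":1}]'; python3 -c "
from h import *
pose()"
```

```text
clock: 4.05
tool_pos: [0.6539, -0.1251, 0.1458]
orientation: [-161.0, 89.7, 11.1]
force: [0.2, 0.7, -0.8]
opening: 0.0876
tcp [ 0.6539 -0.1251  0.1458] tilt xy [0.0053 0.001 ] jaw -97.94 F [ 0.16  0.66 -0.79] M [-0.05  0.07  0.01] open 0.0876 t 4.05 q [  5.9  22.8  -6.9  -0.  -60.   76.2]
```

```bash
python3 -m crank '[{"linear":[-0.02,0,-0.1],"rot":[0,0.05,0],"hand":1},{"linear":[0,0,0],"rot":[0,0,0],"hand":0},{"linear":[0,0,0],"rot":[0,0,0],"hand":0},{"linear":[0,0,0],"rot":[0,0,0],"hand":0},{"linear":[0,0,0],"rot":[0,0,0],"hand":0},{"linear":[0,0,0],"rot":[0,0,0],"hand":0},{"linear":[0,0,0],"rot":[0,0,0],"hand":0},{"linear":[0,0,0],"rot":[0,0,0],"hand":0}]'; python3 -c "
from h import *
pose()"
```

```text
clock: 5.05
tool_pos: [0.6541, -0.1252, 0.142]
orientation: [-162.3, 89.7, 9.8]
force: [0.4, -0.3, 0.4]
opening: 0.0234
tcp [ 0.6541 -0.1252  0.142 ] tilt xy [0.0045 0.0008] jaw -97.92 F [ 0.43 -0.29  0.36] M [ 0.03  0.08 -0.07] open 0.0234 t 5.05 q [  5.9  23.   -7.1  -0.  -59.6  76.2]
```

```bash
python3 -m crank '[{"linear":[0,0,0],"rot":[0,0,0],"hand":0},{"linear":[0,0,0],"rot":[0,0,0],"hand":0},{"linear":[0,0,0],"rot":[0,0,0],"hand":0}]'; python3 -m crank '[{"linear":[0,0,0.15],"rot":[0,0,0],"hand":0},{"linear":[0,0,0.2],"rot":[0,0,0],"hand":0},{"linear":[0,0,0],"rot":[0,0,0],"hand":0},{"linear":[0,0,0],"rot":[0,0,0],"hand":0}]'; python3 -c "
from h import *
pose(); snap('wrist','w3.png')"
```

```text
clock: 5.42
tool_pos: [0.6537, -0.1253, 0.1415]
orientation: [-158.6, 89.8, 13.5]
force: [-0.7, -0.6, 1.3]
opening: 0.0159
clock: 5.92
tool_pos: [0.6531, -0.1249, 0.1634]
orientation: [-138.7, 89.8, 33.3]
force: [0.1, 0.5, -3.3]
opening: 0.0163
tcp [ 0.6531 -0.1249  0.1634] tilt xy [0.0023 0.0015] jaw -97.95 F [ 0.1   0.51 -3.27] M [-0.03  0.02 -0.01] open 0.0163 t 5.925 q [  5.9  22.   -5.6  -0.1 -62.2  76.2]
```

View pics/w3.png

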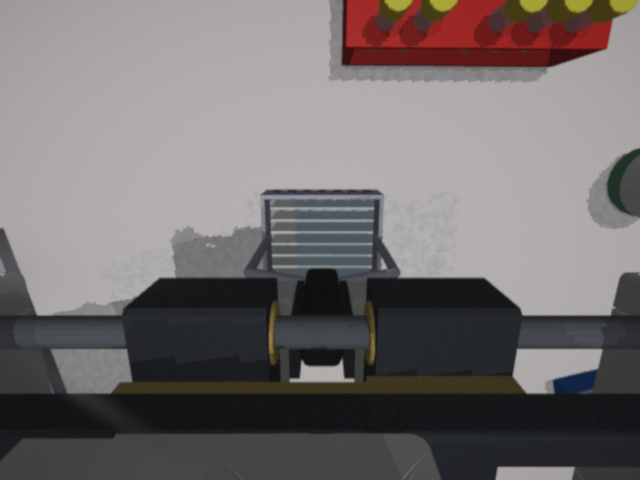

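```bash
python3 -m crank '[{"linear":[0,0,0.4],"rot":[0,0,0],"hand":0},{"linear":[0,0,0.5],"rot":[0,0,0],"hand":0},{"linear":[0,0,0.5],"rot":[0,0,0],"hand":0},{"linear":[0,0,0.5],"rot":[0,0,0],"hand":0},{"linear":[0,0,0.4],"rot":[0,0,0],"hand":0},{"linear":[-0.1,0.25,0],"rot":[0,0,0.13],"hand":0},{"linear":[-0.2,0.4,0],"rot":[0,0,0.13],"hand":0},{"linear":[-0.2,0.5,0],"rot":[0,0,0.13],"hand":0},{"linear":[-0.2,0.5,0],"rot":[0,0,0.13],"hand":0},{"linear":[-0.2,0.5,0],"rot":[0,0,0.13],"hand":0},{"linear":[-0.2,0.5,0],"rot":[0,0,0.13],"hand":0},{"linear":[-0.2,0.5,0],"rot":[0,0,0.13],"hand":0},{"linear":[-0.2,0.5,0],"rot":[0,0,0.13],"hand":0},{"linear":[-0.2,0.4,0],"rot":[0,0,0.13],"hand":0},{"linear":[-0.1,0.2,0],"rot":[0,0,0.13],"hand":0},{"linear":[0,0,0],"rot":[0,0,0.13],"hand":0}]'; python3 -c "
from h import *
pose()"
```

```text
clock: 7.98
tool_pos: [0.5292, 0.1423, 0.2882]
orientation: [-0.5, 88.8, 179.2]
force: [0.5, -0.2, -3.6]
opening: 0.0158
tcp [0.5292 0.1423 0.2882] tilt xy [-0.0209  0.0003] jaw -90.34 F [ 0.49 -0.16 -3.64] M [-0.22 -0.23 -0.01] open 0.0158 t 7.975 q [ 35.    7.3  -8.6  -0.7 -75.1  54.8]
```

```bash
python3 -m crank '[{"linear":[-0.2,0.2,0.2],"rot":[0,-0.2,0],"hand":0},{"linear":[-0.15,0.3,0.1],"rot":[0,0,0],"hand":0},{"linear":[0,0.4,0],"rot":[0,0,0],"hand":0},{"linear":[0,0.4,0],"rot":[0,0,0],"hand":0},{"linear":[0,0.25,0],"rot":[0,0,0],"hand":0},{"linear":[0,0.1,0],"rot":[0,0,0],"hand":0},{"linear":[0,0,0],"rot":[0,0,0],"hand":0},{"linear":[0,0,0],"rot":[0,0,0],"hand":0}]'; python3 -c "
from h import *
pose(); snap('wrist','w4.png');snap('scene','s4.png');snap('top','t4.png')"
```

```text
clock: 8.98
tool_pos: [0.508, 0.2441, 0.3025]
orientation: [28.4, 89.5, -152.0]
force: [-0.8, -1.5, -3.2]
opening: 0.0158
tcp [0.508  0.2441 0.3025] tilt xy [-0.0076 -0.0041] jaw -90.37 F [-0.78 -1.48 -3.24] M [ 0.   -0.08 -0.02] open 0.0158 t 8.975 q [ 45.5   8.   -6.1  -0.2 -76.3  44.2]
```

View pics/w4.png

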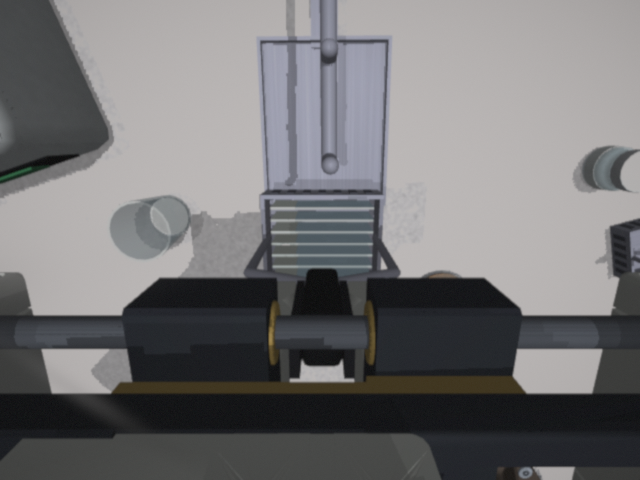

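View pics/s4.png

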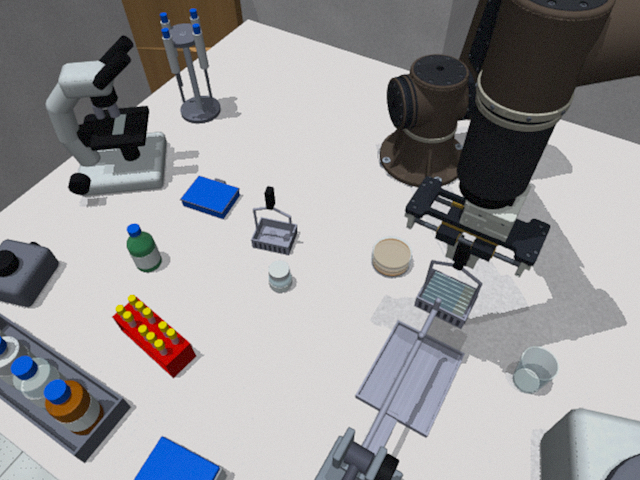

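View pics/t4.png

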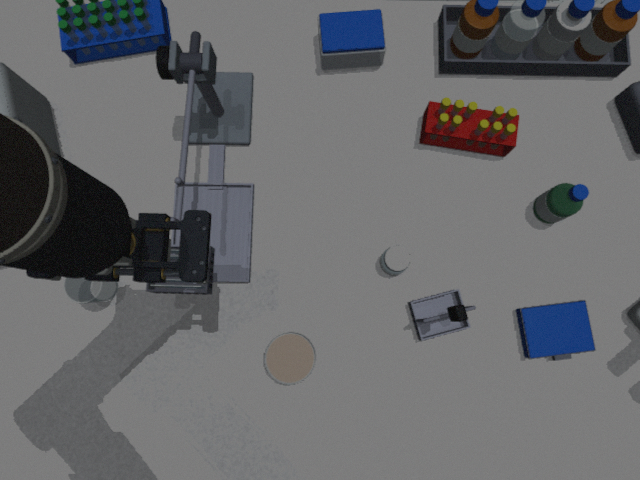

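```bash
cat > m.py <<'E'
from h import *
import sys
def meas(f):
    o,M=pose(); s=dict(np.load(f)); M=R.from_euler('xyz',s['orr'],degrees=True).as_matrix(); w=wworld(s,{'tool_pos':s['tp']},M)
    rel=w-s['tp']
    m=np.zeros((480,640),bool); m[0:275,300:360]=1
    q=w[m&(w[...,2]>.19)&(w[...,2]<.29)&(w[...,0]>s['tp'][0]+.02)]
    for x in np.arange(.55,.70,.01):
        r=q[abs(q[:,0]-x)<.005]
        if len(r)>3: print(round(x,3),len(r),'y',r[:,1].mean().round(4),'z',np.median(r[:,2]).round(4),r[:,2].max().round(4))
    b=rel[190:275,240:400]; I=s['image'][190:275,240:400]
    b=b[(b[...,2]>-.075)&(b[...,2]<-.01)&(b[...,0]<.03)]; print('bail y range rel',b[:,1].min(),b[:,1].max(),'x',b[:,0].mean(),'z',b[:,2].min(),b[:,2].max(),len(b))
meas(sys.argv[1])
E
python3 m.py pics/w4.npz
```

```text
tcp [0.5081 0.244  0.3028] tilt xy [-0.0072 -0.0036] jaw -90.39 F [-0.06 -0.97 -3.63] M [-0.01 -0.07  0.03] open 0.0159 t 9.125 q [ 45.4   8.   -6.1  -0.2 -76.3  44.2]
0.56 45 y 0.24 z 0.2564 0.2583
0.57 335 y 0.2402 z 0.2554 0.2596
0.58 270 y 0.24 z 0.2302 0.2332
0.59 278 y 0.24 z 0.2293 0.2311
0.6 280 y 0.24 z 0.228 0.2309
0.61 289 y 0.24 z 0.2272 0.2295
0.62 336 y 0.2403 z 0.2265 0.2385
0.63 352 y 0.2403 z 0.24 0.2432
0.64 256 y 0.2403 z 0.2238 0.2267
0.65 322 y 0.2401 z 0.223 0.2257
0.66 102 y 0.2402 z 0.2223 0.2246
bail y range rel -0.04485523579003667 0.04602166165067781 x 0.001512265378453814 z -0.07493495208007217 -0.010011470735385608 863
```

```bash
python3 -m crank '[{"linear":[0,-0.08,0],"rot":[0.05,-0.09,0.07],"hand":0},{"linear":[0.2,0,0],"rot":[0,0,0],"hand":0},{"linear":[0.25,0,0],"rot":[0,0,0],"hand":0},{"linear":[0.25,0,0],"rot":[0,0,0],"hand":0}]'; python3 -c "
from h import *
pose()"
```

```text
clock: 9.62
tool_pos: [0.5523, 0.238, 0.3039]
orientation: [-142.0, 89.8, 38.0]
force: [-0.3, 0.2, -3.2]
opening: 0.0157
tcp [0.5523 0.238  0.3039] tilt xy [0.0029 0.0023] jaw -90.01 F [-0.31  0.18 -3.16] M [-0.04 -0.01  0.08] open 0.0157 t 9.625 q [ 41.9  11.3  -2.1   0.  -76.5  48.1]
```

```bash
python3 -m crank '[{"linear":[0.25,0.02,0],"rot":[0,0,0],"hand":0},{"linear":[0.2,0,0],"rot":[0,0,0],"hand":0},{"linear":[0.2,0,0],"rot":[0,0,0],"hand":0},{"linear":[0.1,0,0],"rot":[0,0,0],"hand":0},{"linear":[0,0,0],"rot":[0,0,0],"hand":0},{"linear":[0,0,0],"rot":[0,0,0],"hand":0}]'; python3 -c "
from h import *
pose(); snap('wrist','w5.png');snap('scene','s5.png')"; python3 m.py pics/w5.npz
```

```text
clock: 10.38
tool_pos: [0.602, 0.2391, 0.302]
orientation: [-138.6, 89.9, 41.3]
force: [-0.8, -0.8, -2.8]
opening: 0.0162
tcp [0.602  0.2391 0.302 ] tilt xy [0.0007 0.0006] jaw -90.1 F [-0.8  -0.8  -2.76] M [-0.07  0.01 -0.03] open 0.0162 t 10.375 q [ 38.9  15.9   3.8  -0.  -77.8  51. ]
tcp [0.6019 0.2391 0.3022] tilt xy [0.0009 0.0007] jaw -90.09 F [-0.68 -0.29 -3.01] M [-0.06  0.04 -0.01] open 0.0157 t 10.475 q [ 38.9  15.9   3.8  -0.  -77.8  51. ]
0.62 22 y 0.2401 z 0.2254 0.2279
0.63 524 y 0.2363 z 0.2222 0.2435
0.64 340 y 0.2377 z 0.2233 0.2272
0.65 232 y 0.2403 z 0.223 0.2254
0.66 235 y 0.2403 z 0.2221 0.2247
0.67 240 y 0.2403 z 0.2211 0.224
0.68 254 y 0.2403 z 0.2203 0.2225
0.69 245 y 0.2403 z 0.2191 0.2214
bail y range rel -0.04442451154517732 0.046323623950928816 x 0.004463419376978056 z -0.0749900775508503 -0.010007196874156465 1379
```

View pics/w5.png

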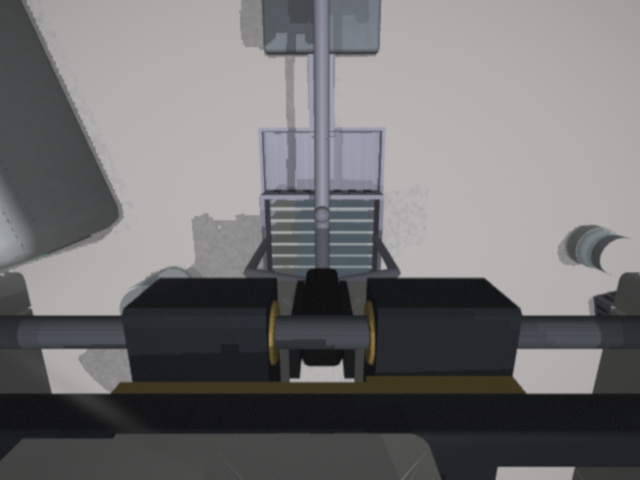

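View pics/s5.png

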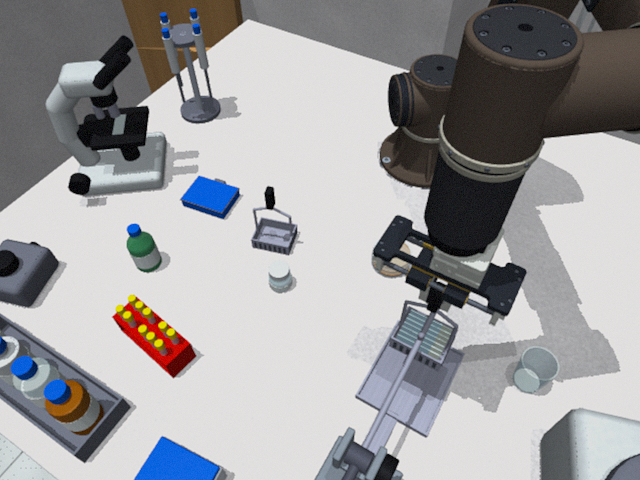

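```bash
python3 -m crank '[{"linear":[-0.02,0,-0.2],"rot":[0,0,0],"hand":0},{"linear":[0,0,-0.25],"rot":[0,0,0],"hand":0},{"linear":[0,0,-0.25],"rot":[0,0,0],"hand":0},{"linear":[0,0,-0.1],"rot":[0,0,0],"hand":0},{"linear":[0,0,0],"rot":[0,0,0],"hand":0}]'; python3 -c "
from h import *
pose()"; python3 -m crank '[{"linear":[0,0,-0.1],"rot":[0,0,0],"hand":0},{"linear":[0,0,-0.1],"rot":[0,0,0],"hand":0},{"linear":[0,0,-0.1],"rot":[0,0,0],"hand":0},{"linear":[0,0,0],"rot":[0,0,0],"hand":0}]'; python3 -c "
from h import *
pose()"
```

```text
clock: 11.1
tool_pos: [0.5994, 0.239, 0.2502]
orientation: [-84.2, 90.0, 95.7]
force: [-0.5, 0.9, -2.3]
opening: 0.0158
tcp [0.5994 0.239  0.2502] tilt xy [-0.      0.0004] jaw -90.05 F [-0.47  0.95 -2.32] M [ 0.09  0.04 -0.04] open 0.0158 t 11.1 q [ 39.   17.   -1.3  -0.  -71.7  50.9]
clock: 11.6
tool_pos: [0.5997, 0.2391, 0.2322]
orientation: [-139.6, 89.9, 40.4]
force: [-1.4, -1.4, -0.1]
opening: 0.0158
tcp [0.5997 0.2391 0.2322] tilt xy [0.0011 0.0009] jaw -90.05 F [-1.38 -1.39 -0.11] M [-0.07  0.38 -0.01] open 0.0158 t 11.6 q [ 39.   17.6  -2.9  -0.  -69.4  50.9]
```

```bash
python3 -m crank '[{"linear":[0.01,0,-0.1],"rot":[0,0,0],"hand":0},{"linear":[0,0,-0.1],"rot":[0,0,0],"hand":0},{"linear":[0,0,0],"rot":[0,0,0],"hand":0}]'
cat > av.py <<'E'
from h import *
pose()
F=[];M=[]
for i in range(8):
    eyes.snapshot('wrist'); o=monitor.get_obs();F.append(o['force']);M.append(o['moment'])
print('avgF',np.mean(F,0).round(2),np.mean(M,0).round(3),o['tool_pos'].round(4))
E
python3 av.py;python3 -m crank '[{"linear":[0.01,0,-0.08],"rot":[0,0,0],"hand":0},{"linear":[0,0,-0.04],"rot":[0,0,0],"hand":0},{"linear":[0,0,0],"rot":[0,0,0],"hand":0}]'; python3 av.py
```

```text
clock: 11.98
tool_pos: [0.6006, 0.2391, 0.2199]
orientation: [-148.2, 89.9, 31.8]
force: [-0.6, 0.3, -1.0]
opening: 0.0159
tcp [0.6006 0.2391 0.2199] tilt xy [0.002  0.0012] jaw -90.04 F [-0.55  0.34 -1.01] M [-0.06  0.42  0.04] open 0.0159 t 11.975 q [ 39.   18.   -3.9   0.  -68.   51. ]
avgF [-1.   -0.37 -0.61] [-0.168  0.465  0.002] [0.6006 0.2392 0.2206]
clock: 12.75
tool_pos: [0.6014, 0.2391, 0.213]
orientation: [-147.7, 89.8, 32.3]
force: [-0.1, 0.2, -0.8]
opening: 0.016
tcp [0.6014 0.2391 0.213 ] tilt xy [0.0027 0.0017] jaw -90.04 F [-0.09  0.17 -0.83] M [-0.16  0.4  -0.03] open 0.016 t 12.75 q [ 38.9  18.3  -4.4   0.  -67.1  51. ]
avgF [-0.87 -0.09 -0.27] [-0.176  0.429 -0.014] [0.6014 0.2392 0.2133]
```

```bash
python3 -m crank '[{"linear":[-0.02,0,-0.06],"rot":[0,0,0],"hand":0},{"linear":[0,0,0],"rot":[0,0,0],"hand":0},{"linear":[0,0,0],"rot":[0,0,0],"hand":0}]'; python3 av.py; python3 -c "
from h import *
snap('wrist','w6.png');s=snap('scene','s6.png'); cv2.imwrite('pics/s6c.png',cv2.resize(s['image'][230:450,300:540],None,fx=3,fy=2.7)[:,:,::-1])"; python3 m.py pics/w6.npz
```

```text
clock: 13.52
tool_pos: [0.6007, 0.2392, 0.2099]
orientation: [-152.7, 89.7, 27.3]
force: [0.4, -0.4, 0.3]
opening: 0.0162
tcp [0.6007 0.2392 0.2099] tilt xy [0.0043 0.0022] jaw -90.04 F [ 0.37 -0.37  0.3 ] M [-0.2   0.11 -0.03] open 0.0162 t 13.525 q [ 39.   18.3  -4.8   0.1 -66.6  50.9]
avgF [-0.85 -0.42 -0.11] [-0.204  0.277  0.   ] [0.6008 0.2392 0.2099]
tcp [0.6008 0.2392 0.2099] tilt xy [0.0044 0.0022] jaw -90.04 F [-0.61  0.08  0.74] M [-0.19  0.31 -0.03] open 0.0156 t 14.025 q [ 39.   18.3  -4.8   0.1 -66.6  50.9]
0.62 57 y 0.2399 z 0.202 0.2042
0.63 367 y 0.24 z 0.2013 0.2045
0.65 34 y 0.24 z 0.1902 0.1907
0.66 127 y 0.2402 z 0.1904 0.1924
0.67 279 y 0.2401 z 0.1909 0.1929
0.68 379 y 0.2401 z 0.1914 0.1938
0.69 442 y 0.2401 z 0.1921 0.1951
bail y range rel -0.04465064992569942 0.046425607585258044 x 0.006400396092348623 z -0.0748742964864745 -0.010016798542776428 1279
```

View pics/s6c.png

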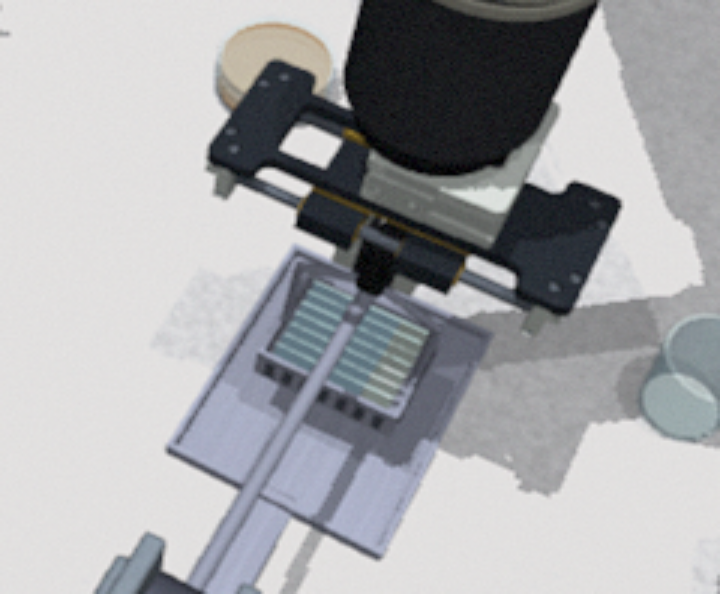

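View pics/w6.png

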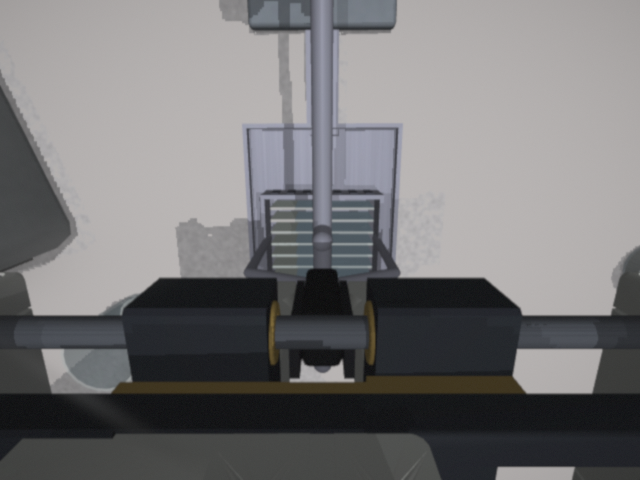

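```bash
python3 -m crank '[{"linear":[0,0,0],"rot":[0,0,0],"hand":0},{"linear":[0,0,0],"rot":[0,0,0],"hand":0},{"linear":[0,0,0],"rot":[0,0,0],"hand":0.2},{"linear":[0,0,0],"rot":[0,0,0],"hand":0.25},{"linear":[0,0,0],"rot":[0,0,0],"hand":0.35},{"linear":[0,0,0],"rot":[0,0,0],"hand":0.45},{"linear":[0,0,0],"rot":[0,0,0],"hand":0.55},{"linear":[0,0,0],"rot":[0,0,0],"hand":0.6},{"linear":[0,0,0],"rot":[0,0,0],"hand":0.6},{"linear":[0,0,0],"rot":[0,0,0],"hand":0.6}]'; python3 -c "
from h import *
pose();snap('wrist','w7.png');s=snap('scene','s7.png'); cv2.imwrite('pics/s7c.png',cv2.resize(s['image'][230:450,300:540],None,fx=3,fy=2.7)[:,:,::-1])"; python3 m.py pics/w7.npz
```

```text
clock: 15.28
tool_pos: [0.6014, 0.2396, 0.2103]
orientation: [-152.3, 89.6, 27.7]
force: [0.1, -0.2, 0.0]
opening: 0.0524
tcp [0.6014 0.2396 0.2103] tilt xy [0.0058 0.0031] jaw -90.03 F [ 0.08 -0.22  0.  ] M [-0.01 -0.02 -0.02] open 0.0524 t 15.275 q [ 39.   18.3  -4.8   0.1 -66.5  50.9]
tcp [0.6014 0.2396 0.2103] tilt xy [0.0058 0.0031] jaw -90.03 F [-0.35  0.23  0.9 ] M [-0.05  0.02 -0.03] open 0.0526 t 15.375 q [ 39.   18.3  -4.8   0.1 -66.5  50.9]
0.62 58 y 0.2401 z 0.2006 0.2024
0.63 345 y 0.24 z 0.1999 0.2035
0.66 18 y 0.24 z 0.1903 0.1909
0.67 97 y 0.2402 z 0.1904 0.192
0.68 248 y 0.2402 z 0.1908 0.1936
0.69 376 y 0.2402 z 0.1914 0.1937
bail y range rel -0.04528371783082186 0.046206942121183425 x 0.007862901738100397 z -0.07490780019697593 -0.010009959457766532 1400
```

View pics/s7c.png

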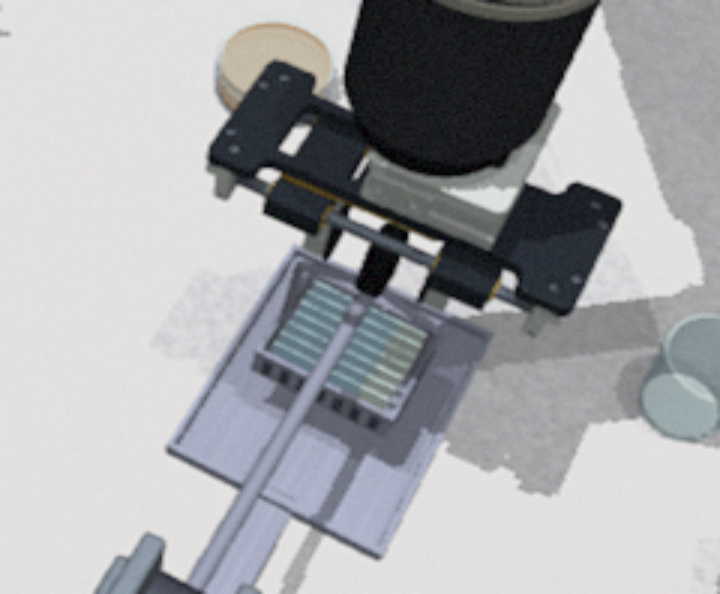

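View pics/w7.png

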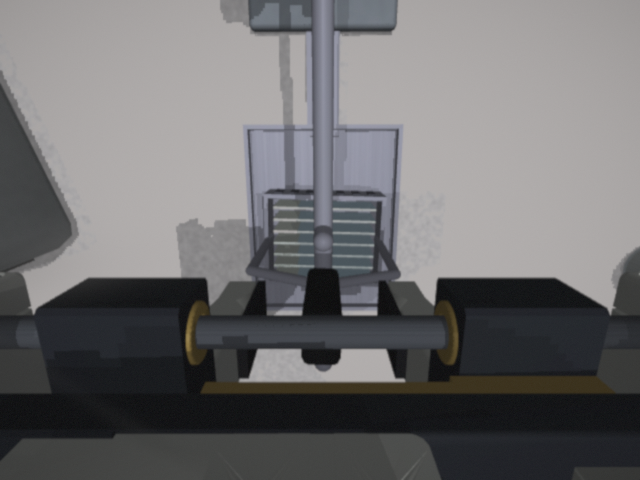

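```bash
python3 -m crank '[{"linear":[0,0,0.2],"rot":[0,0,0],"hand":0.6},{"linear":[0,0,0.4],"rot":[0,0,0],"hand":0.6},{"linear":[0,0,0.5],"rot":[0,0,0],"hand":0.6},{"linear":[0,0,0.6],"rot":[0,0,0],"hand":0.6},{"linear":[0,0,0.6],"rot":[0,0,0],"hand":0.6},{"linear":[-0.6,0,0.3],"rot":[0,0,0],"hand":0.6},{"linear":[-0.9,0,0],"rot":[0,0,0],"hand":0.6},{"linear":[-0.9,0,0],"rot":[0,0,0],"hand":0.6},{"linear":[0,0,0],"rot":[0,0,0],"hand":0.6},{"linear":[0,0,0],"rot":[0,0,0],"hand":0.6}]'
python3 - <<'E'
from h import *
pose()
st=[]
for i in range(2):
    s=snap('scene',f's8{i}.png');w=world(s)
    t=snap('top',f't8{i}.png');wt=world(t)
    for n,q,im in(('s',w,s['image']),('t',wt,t['image'])):
        m=(abs(q[...,0]-.6)<.05)&(abs(q[...,1]-.239)<.04)&(q[...,2]>.185)&(q[...,2]<.27)&(im.max(-1)<40)
        print(n,m.sum(),q[m].mean(0).round(4),q[m].min(0).round(3),q[m].max(0).round(3)) if m.any() else print(n,0)
        m=(abs(q[...,0]-.448)<.05)&(abs(q[...,1]+.185)<.04)&(q[...,2]>.11)&(q[...,2]<.19)&(im.max(-1)<38)
        print(' empty',m.sum(),q[m].mean(0).round(4))
cv2.imwrite('pics/s8c.png',cv2.resize(s['image'][230:450,300:540],None,fx=3,fy=2.7)[:,:,::-1])
E
```

```text
clock: 16.62
tool_pos: [0.4542, 0.2384, 0.3795]
orientation: [-148.1, 89.2, 31.8]
force: [0.0, -0.9, -0.5]
opening: 0.0524
tcp [0.4542 0.2384 0.3795] tilt xy [0.0122 0.0076] jaw -90.05 F [ 0.03 -0.9  -0.45] M [-0.07  0.03 -0.01] open 0.0524 t 16.625 q [ 49.9   0.8  -4.6   0.3 -83.8  40.1]
s 246 [0.6065 0.2409 0.2303] [0.589 0.233 0.196] [0.613 0.248 0.246]
 empty 169 [ 0.452  -0.1828  0.1584]
t 353 [0.5967 0.236  0.2303] [0.563 0.231 0.185] [0.626 0.246 0.247]
 empty 247 [ 0.4461 -0.1841  0.1695]
s 246 [0.6066 0.241  0.2305] [0.589 0.233 0.196] [0.614 0.248 0.247]
 empty 169 [ 0.4521 -0.1827  0.1584]
t 353 [0.5965 0.236  0.2303] [0.563 0.231 0.186] [0.625 0.247 0.249]
 empty 250 [ 0.4461 -0.1841  0.1695]
```

View pics/s8c.png

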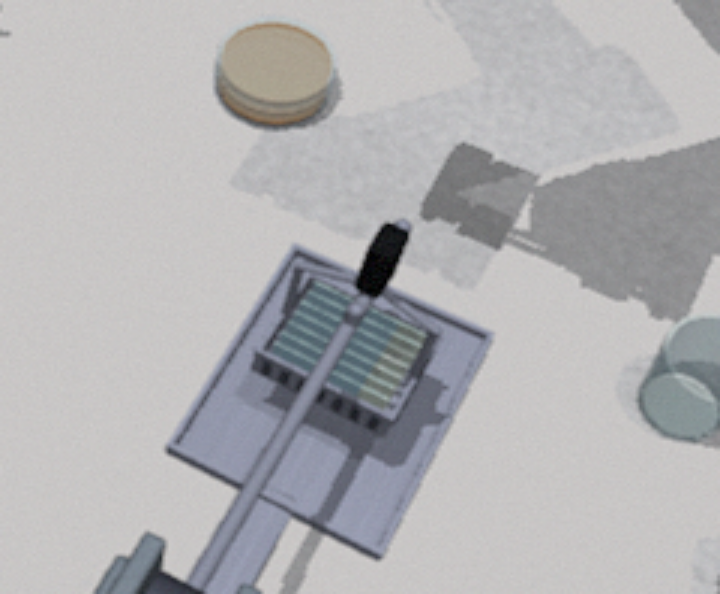

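Hanging still, upright, on the hook between tip and peg, with the empty basket unmoved. Handing in.

```bash
python3 -c "
from plant import ticket
print(ticket.close_job())"
```

```text
the job is handed in; nothing more can be done
None
```

The full basket now hangs by its bail on the hook of the drain arm, over the drip tray, and I've handed the job in; no verdict came back. I took it by the handle, passed the bail over the upturned tip, and lowered it in small steps. I let go only when the wrist force read close to zero, and the fingers then rose clear.

**Last checks (about 16.6 s on the robot's clock, limit 58 s):**
- **Basket:** the handle is at about x 0.60, y 0.24, z 0.22 m, roughly 33 mm over the seat. It looks upright and did not change between two successive sets of pictures.
- **Drain arm:** I put the seat at about 0.186 m high, against the 0.207 m limit. That is worked out from the camera depth of the arm beside the seat, because the handle hides the seat itself. The arm sank only about 1 mm more when I released.
- **Empty basket:** it stayed within 1 mm of where it started.
- **Robot:** it touches nothing; the tool is about 0.15 m back from the hook and at 0.38 m height.

**What disagreed:** the two fixed cameras differ by a few millimetres to 1 cm on the average handle position in x, partly because they see different faces and the top view also caught other dark pixels. The wrist force varied by about 1 N, so I also used the basket's weight (about 0.33 kg) and the spring rate to judge when the arm was carrying it. That gave the same height to within about 1 mm.

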